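Release the ratchet and open the specimen clamp

ROBOT

A 6-joint arm with a two-finger parallel gripper is mounted at the origin on a cart in front of the work surface, level with it; the furniture and walls round the work are solid. World frame = base frame: x ahead of the robot, y to its left, z up, the work surface at z = 0. Lengths are in mm, angles in rad, forces in N, time in s.
With the tool pointing down it reaches from about 350 to 975 mm from the base axis. Payload 7.1 kg.
Tool frame: the origin (TCP) lies at the centre of the arm's flange, where the gripper is bolted on; the fingertips stand 182 mm ahead of it and the grasp point (between the pads) lies 163 mm ahead of it; x points along the fingers, y is the direction in which the jaws open and shut, and the axes are right-handed (so a half turn about x gives the same grasp; the last joint's range is limited). The gripper opens to 88 mm and grips with 3 to 60 N. Pads are 20 mm wide; open, the fingers measure 115 mm over their backs; the gripper's body (75 mm by 178 mm) begins 61 mm behind the grasp point.
Start: joints at [1.202, 0.423, 1.63, -0, 1.089, -0.019], TCP at [214.162, 587.147, 404.675] pointing down, gripper open.
Joint ranges: [-3, 3], [-0.9, 2.11], [0.09, 2.58], [-1.31, 4.45], [0.11, 2.69], [-2.54, 2.54]. Speed limits (rad/s): [2.39, 2.39, 3.01, 3.14, 3.14, 3.14].

INTERFACE

Orientations are given as a rotation vector (axis times angle).
In Python, from workcell import readout, viewer, workorder, models gives the robot as it stands. The module is installed in compiled form; this text tells all that it offers.
- The arm moves only by the tool apply_moves, never from a script. Its argument "commands" is a list that holds one entry, the list of rows, each a list of 4 numbers: the shift along the world's x, y, z in m, then the turn about the world's z in rad. A call has 1 to 8 rows; each row is the pose to reach, as a shift and turn from the pose commanded when the call began; what a row does not reach only later rows make up. A row lasts 1/8 s, in which the tool goes at most 62.5 mm and 10.7 degrees, less where a joint would pass 70% of its speed; a pose out of reach is approached as far as the arm can. A call with a gripper value outside its range is refused whole. "gripper" is the finger opening in m, from 0 to 0.0878, set as the call begins (left out, the last holds). The fingers move at their own pace and stop on an object; the grip force is fixed at half the most. Time passes only in rows, so rows that repeat a pose let the fingers close. It gives the time, the measured TCP pose, the force and the opening at its end, in the units of the state.
- readout.get_obs(): the state, without advancing time (a new reading comes with each control period).
- viewer.get_image(name): name is "side" or "top" or "wrist"; returns a dict with "color" (384x512x3 uint8, red, green, blue), "vertical_fov" (degrees; the focal length in pixels is half the picture's height over the tangent of half this angle, whatever the lens; pixels are square), "cx", "cy" (the principal point, pixels), "D" ([k1, k2, p1, p2, k3] as OpenCV has them; the pictures are not rectified), "rvec" (rotation vector, rad) and "tvec" (3), from world to camera coordinates, as OpenCV has them. Camera axes: x right, y down, z forward; pixel columns grow to the right and rows downward; lengths in mm; the calibration is good to about 2 mm. A picture is of the moment at which its call begins. There is no depth.
- workorder.close_job(): hands the job in, once; it reports no verdict.
Trained networks look in the newest picture that a camera, given by its name, has taken for a name from the list of things; names that differ only in an ending like _2 or _b are one class to them, and where a whole thing is asked for, a point or a joint stands for the part that bears it (a point fixed in the world has none). Each returns a list of dicts, best first, with "conf" (0 to 1); they miss things now and then, are a little off and sometimes report something else, mostly with a low value. They report only what shows in the picture. A call takes as long as a camera call.
- models.search_frame(camera, label): "position" ([x, y, z] in mm, in world coordinates, good to about 4 mm: the middle of the surface that is visible of it).
- models.place_of(camera, label): "position" ([x, y, z] in mm, in world coordinates, good to about 4 mm: a listed point, or the origin of a listed thing).
The state is a dict: "t": time; "qpos": joint angles; "qvel": joint speeds; "joint_torque": joint torques, N m; "ee_pos": TCP position; "orientation": TCP orientation; "ft_force": force on the tool from outside, world axes, zero at the start; "moment": the same for the moment, N m; "width": finger opening in mm.
Only numpy, scipy, OpenCV 4.12 (cv2) and the standard library are available. Lean on these libraries where they do the work, as an engineer would, in place of code of your own. Each camera call takes 0.05 s, during which the arm holds its last target.

TASK

The ratchet clamp has to be opened for the next pipe specimen: flip its red-handled pawl lever over to the released side, then slide the blue jaw back, away from the fixed jaw, until it is fully open against its stop. The ratchet holds the jaw, so release it before you move the jaw back. Leave the pawl flipped over, and leave the jars and the pipe specimen where they are.

Things in the scene. Friction and masses are not known exactly. Their poses are not given: they have to be found in the camera images.
- clamp: ratchet clamp screwed to the bench: grey base plate 125 x 260 x 12 mm, yaw varies. Origin at the centre of its underside; its y axis runs along the slide from the open end (-y, rear stop) to the grey fixed jaw (+y end, top 58 mm above the bench); its x axis points across, from the pawl side to the slide side, away from the robot at yaw 0
- push_plate (a point): centre of the upright blue push plate on the sliding jaw: flat, 46 mm wide (clamp x), 10 mm thick (clamp y), from 62 to 110 mm above the bench; this point is 90 mm up. A closed fingertip laid against its +y face (the one toward the fixed jaw) and moved to -y pushes the jaw open. Below it the jaw is 60 mm wide, 68 mm high. Axes as the clamp's
- jaw (a joint): sliding jaw along the clamp's +y, m: 0 = fully open against a hard stop, 0.09 = run up (27 mm between the rubber faces). Starts at 0.060 to 0.088. Toward +y it moves freely (pawl clicks over teeth 12 mm apart); toward -y it goes back at most one tooth until the pawl catches, then is locked until the pawl is flipped. Friction about 1.5 N; stays where it is left
- pawl_grip (a point): centre of the red grip of the pawl lever: a round bar 15 mm thick, 44 mm long, along the clamp's x, on a 60 mm lever whose hinge, along the clamp's x, lies at y -67, z +60 mm from the clamp's origin. Engaged, it leans about 40 degrees toward the fixed jaw (+y), grip centre about 105 mm up; in mid-swing 120 mm up. Push it level toward -y with a fingertip, over the top
- pawl (a joint): angle of the pawl in rad: about -0.1 to 0.15 = engaged, blade in the teeth of the rack; grows as the lever is pushed toward the clamp's -y; upright at 0.7; past about 0.8 it falls over by its weight and stays at 1.40 = released, blade clear of the teeth. Let go before that, it falls back. Under 2 N at the grip moves it
- pipe_piece: black pipe specimen, 45 x 209 x 45 mm, lying on the bench to the left of the clamp; origin at the centre of its underside; leave it
- orange_jar: sample jar with orange contents and white cap, 41 x 63 mm high, near the back of the bench; origin under its base; leave it
- blue_jar: sample jar with blue cap, 44 x 69 mm high, near the back; origin under its base; leave it
- black_jar: sample jar with black contents and white cap, 50 x 78 mm high, near the back; origin under its base; leave it

How it is judged:
By the outcome, as a careful person would: the job done as asked, in the order asked, and still so for the second after the job is handed in, with the robot touching nothing.
It also fails if it takes over 35 s, if anything falls off the work surface, if the arm or the gripper's body presses on something with over 40 N, if the wrist force passes 120 N, or if a joint passes its speed limit or range.

## Working session

There is one attempt and no reset: what is moved stays moved. The work goes in short steps, Python scripts to look and compute and a tool call to move; the robot and the scene stay as the last step left them, time stands still between calls to the robot, and variables do not carry over. Pictures are saved under pics/ and viewed, and the job is handed in when it is done.

Besides the shell and the picture viewer there is one more tool, called after ">>>" as name([rows], argument=value, ...), one row to a line, values as JSON. apply_moves: Moves the arm, as the interface text tells. Its arguments: {"type":"object","properties":{"commands":{"type":"array","items":{"type":"array","items":{"type":"array","items":{"type":"number"}}}},"gripper":{"type":"number"}},"required":["commands"]}

```bash
mkdir -p pics
python3 - <<'E'
from workcell import readout, viewer, models
import cv2
o=readout.get_obs();print(o['t'],o['ee_pos'],o['orientation'],o['width'])
for c in ['side','top']:
    im=viewer.get_image(c);cv2.imwrite(f'pics/{c}0.png',im['color'][:,:,::-1])
    for l in ['clamp','push_plate','pawl_grip','pipe_piece','orange_jar','blue_jar','black_jar']:
        r=models.place_of(c,l);print(c,l,[(x['position'],round(x['conf'],2)) for x in r[:2]])
print(readout.get_obs()['t'])
E
```

```text
0.0 [214.08101563 586.91052457 403.92111669] [ 0.27331268  1.55357275 -0.27563052] 87.6565828562283
side clamp [([545.1, -46.3, -0.3], 0.79)]
side push_plate [([587.6, -9.5, 89.5], 0.9)]
side pawl_grip [([495.8, -57.9, 109.6], 0.79)]
side pipe_piece [([536.9, 338.5, 0.4], 0.97), ([730.9, -12.1, 0.9], 0.58)]
side orange_jar [([734.2, 101.1, 0.8], 0.57)]
side blue_jar [([732.3, -12.7, 3.6], 0.89)]
side black_jar [([739.0, -112.0, -3.5], 0.62)]
top clamp [([544.6, -44.5, 1.9], 0.76)]
top push_plate [([593.3, -11.7, 84.5], 0.98), ([734.0, -13.7, 2.7], 0.19)]
top pawl_grip [([486.7, -57.1, 105.7], 0.62)]
top pipe_piece [([537.0, 334.7, 1.6], 0.61)]
top orange_jar [([735.5, 97.7, 2.3], 0.64)]
top blue_jar [([735.7, -13.4, 1.4], 0.72), ([544.4, -42.2, 3.4], 0.57)]
top black_jar [([739.2, -113.7, 0.0], 0.88)]
0.8
```

View images.

View pics/side0.png

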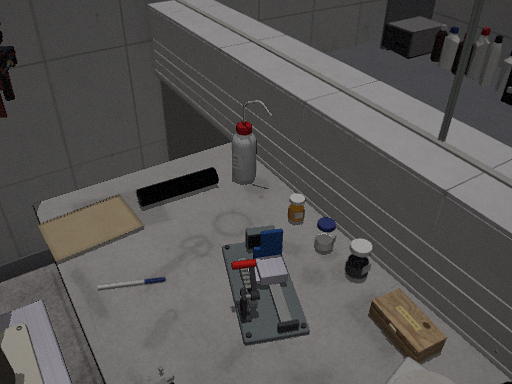

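View pics/top0.png

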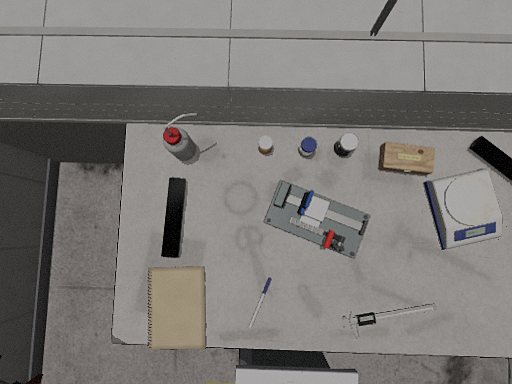

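Run:
```python
import cv2
a=cv2.imread('pics/top0.png')[165:270,250:385];cv2.imwrite('pics/top0z.png',cv2.resize(a,None,fx=5.5,fy=5.5,interpolation=cv2.INTER_CUBIC))
a=cv2.imread('pics/side0.png')[215:350,210:320];cv2.imwrite('pics/side0z.png',cv2.resize(a,None,fx=4.4,fy=4.4,interpolation=cv2.INTER_CUBIC))
```

```text
(no output)
```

View pics/top0z.png

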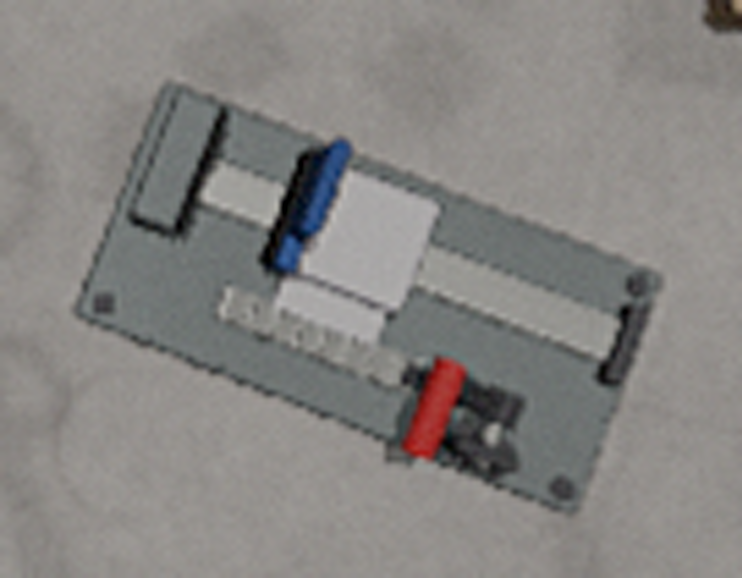

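View pics/side0z.png

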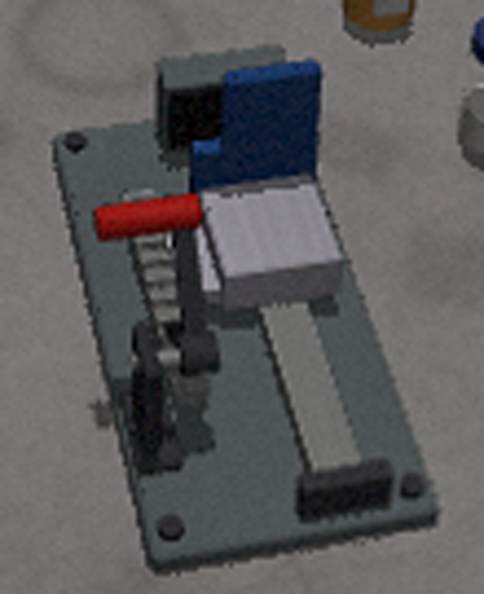

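```bash
cat > h.py <<'E'
import numpy as np,cv2
from workcell import viewer
def ray(im,px):
    h=im['color'].shape[0];f=h/2/np.tan(np.radians(im['vertical_fov'])/2)
    K=np.array([[f,0,im['cx']],[0,f,im['cy']],[0,0,1]])
    u=cv2.undistortPoints(np.array([[px]],float),K,np.array(im['D'],float))[0,0]
    R=cv2.Rodrigues(np.array(im['rvec'],float))[0];t=np.array(im['tvec'],float).ravel()
    return -R.T@t, R.T@np.array([u[0],u[1],1])
def atz(im,px,z):
    c,d=ray(im,px);return c+d*(z-c[2])/d[2]
E
python3 - <<'E'
from h import *
im=viewer.get_image('top')
z=lambda x,y:(250+x/5.5-.4,165+y/5.5-.4)
P=[atz(im,z(*p),12)[:2] for p in [(168,83),(78,315),(578,513),(660,275)]]
print(np.round(P,1), np.mean(P,0))
for a,b in [(3,0),(2,1)]:
    d=P[b]-P[a];print(np.hypot(*d),np.degrees(np.arctan2(-d[0],d[1])))
for a,b in [(1,0),(2,3)]:
    d=P[b]-P[a];print(np.hypot(*d),np.degrees(np.arctan2(d[1],d[0])))
# grip ends, plate top
print('grip',atz(im,z(450,364),108),atz(im,z(422,455),108))
print('plate top',atz(im,z(341,145),110),atz(im,z(287,268),80))
s=viewer.get_image('side')
E
```

```text
[[ 645.7   54.7]
 [ 530.9   96. ]
 [ 443.5 -144.9]
 [ 558.2 -184.6]] [544.58233166 -44.69361145]
254.8341056686076 -20.083935348725714
256.299271903761 -19.948225928731922
121.96443167767693 -19.81599653382214
121.37309204722501 -19.123335305007483
grip [512.39943518 -63.48258176 108.        ] [473.11952312 -51.6557689  108.        ]
plate top [606.18659725 -15.24857367 110.        ] [553.26908229   3.82054788  80.        ]
```

Run:
```python
from scipy.spatial.transform import Rotation as R
from workcell import readout
import numpy as np
o=readout.get_obs();M=R.from_rotvec(o['orientation']).as_matrix();print(M.round(3),np.degrees(np.arctan2(M[1,1],M[0,1])),o['t'])
O=np.array([544.8,-45]);a=np.radians(-19.9);ex=np.array([np.cos(a),np.sin(a)]);ey=np.array([-ex[1],ex[0]])
s=np.array([214.1,587.0])
for n,x,y in [('A',-45,8),('Aend',-45,-68),('far',-45,-72),('B',31,75),('plateface',31,53),('B2',31,65),('full',31,-30)]:
    p=O+x*ex+y*ey;print(n,p.round(1),(p-s).round(1))
```

```text
[[ 0.     0.343  0.939]
 [-0.     0.939 -0.343]
 [-1.    -0.     0.   ]] 69.95736541375119 0.9
A [505.2 -22.2] [ 291.1 -609.2]
Aend [479.3 -93.6] [ 265.2 -680.6]
far [478.  -97.4] [ 263.9 -684.4]
B [599.5  15. ] [ 385.4 -572. ]
plateface [592.   -5.7] [ 377.9 -592.7]
B2 [596.1   5.6] [ 382.  -581.4]
full [563.7 -83.8] [ 349.6 -670.8]
```

>>> apply_moves([
  [[0.025, -0.05, 0, 0], [0.05, -0.105, 0, 0], [0.075, -0.16, 0, 0], [0.1, -0.215, 0, 0], [0.125, -0.265, 0, 0], [0.15, -0.315, 0, 0], [0.175, -0.365, 0, 0], [0.2, -0.42, 0, 0]],
], gripper=0)

```text
t: 1.9
ee_pos: [414.8, 165.6, 405.1]
orientation: [0.275, 1.552, -0.274]
ft_force: [0.8, 0.0, -0.7]
width: 11.4
```

>>> apply_moves([
  [[0.025, -0.05, 0, 0], [0.05, -0.1, 0, 0], [0.075, -0.15, 0, 0], [0.091, -0.189, 0, 0], [0.091, -0.189, -0.03, 0], [0.091, -0.189, -0.06, 0], [0.091, -0.189, -0.06, 0], [0.091, -0.189, -0.06, 0]],
], gripper=0)

```text
t: 2.9
ee_pos: [505.6, -21.8, 345.5]
orientation: [0.274, 1.552, -0.274]
ft_force: [0.6, -0.3, 0.1]
width: 0.5
```

Run:
```python
from workcell import readout, viewer
import cv2
for c in ['side','top','wrist']:
    im=viewer.get_image(c)['color'][:,:,::-1]
    if c=='side': im=cv2.resize(im[150:350,180:380],None,fx=3,fy=3)
    if c=='top': im=cv2.resize(im[140:280,220:400],None,fx=4,fy=4)
    cv2.imwrite(f'pics/{c}1.png',im)
o=readout.get_obs();print(o['t'],o['ee_pos'],o['width'],o['ft_force'])
```

```text
3.05 [505.60633576 -21.69373623 345.92940891] 0.5247157024770611 [-0.447397   -0.50520626 -0.24213737]
```

View pics/side1.png

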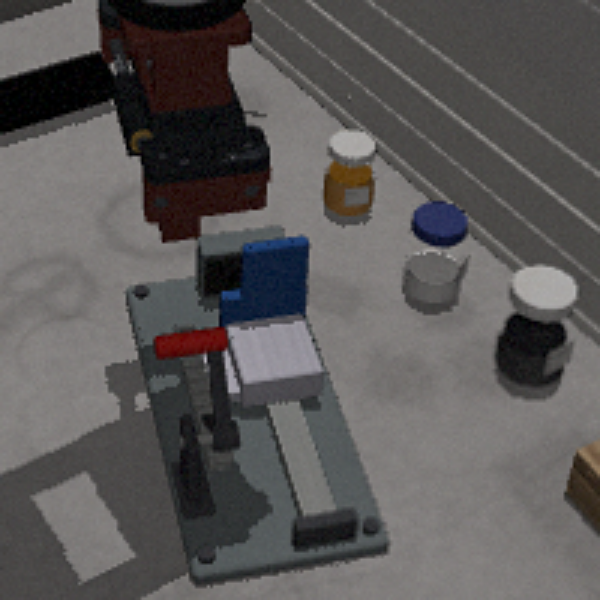

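View pics/wrist1.png

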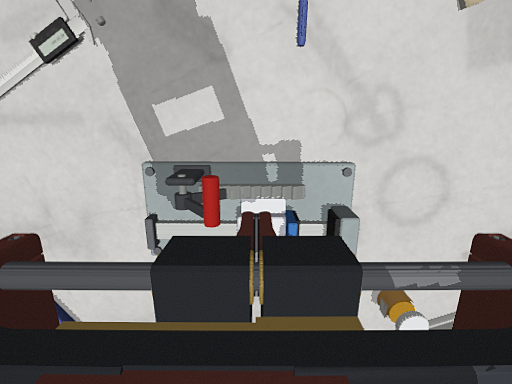

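>>> apply_moves([
  [[0, 0, -0.03, 0], [0, 0, -0.055, 0], [0, 0, -0.066, 0], [0, 0, -0.066, 0], [-0.002, -0.006, -0.066, 0], [-0.005, -0.014, -0.066, 0], [-0.008, -0.022, -0.066, 0], [-0.011, -0.031, -0.066, 0]],
])

```text
t: 4.05
ee_pos: [494.1, -53.5, 279.1]
orientation: [0.275, 1.552, -0.275]
ft_force: [0.2, 1.7, 0.3]
width: 0.8
```

>>> apply_moves([
  [[-0.003, -0.008, 0, 0], [-0.006, -0.016, 0, 0], [-0.009, -0.024, 0, 0], [-0.012, -0.032, 0, 0], [-0.015, -0.041, 0, 0], [-0.015, -0.041, 0, 0]],
])

```text
t: 4.8
ee_pos: [479.0, -94.5, 278.7]
orientation: [0.275, 1.553, -0.275]
ft_force: [-0.4, 0.5, -0.3]
width: 0.3
```

Run:
```python
from workcell import readout, viewer
import cv2
for c in ['side']:
    im=viewer.get_image(c)['color'][:,:,::-1]
    if c=='side': im=cv2.resize(im[150:350,180:380],None,fx=3,fy=3)
    cv2.imwrite(f'pics/{c}2.png',im)
o=readout.get_obs();print(o['t'],o['ee_pos'],o['width'],o['ft_force'])
```

```text
4.85 [479.08658517 -94.18207265 278.66822187] 0.7554940951458395 [ 0.48092864 -0.44975234  0.17380263]
```

View pics/side2.png

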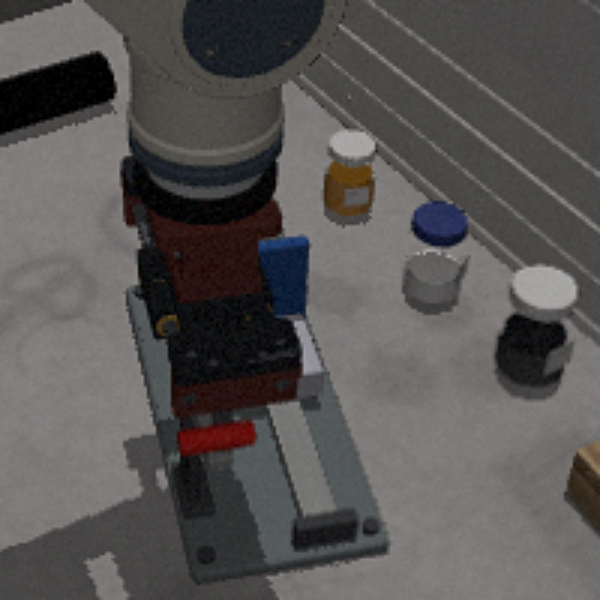

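>>> apply_moves([
  [[0, 0.01, 0.03, 0], [0, 0.01, 0.065, 0], [0.03, 0.035, 0.065, 0], [0.06, 0.06, 0.065, 0], [0.09, 0.085, 0.065, 0], [0.12, 0.112, 0.065, 0], [0.12, 0.112, 0.065, 0]],
])

```text
t: 5.72
ee_pos: [600.7, 20.0, 343.6]
orientation: [0.273, 1.552, -0.272]
ft_force: [-0.7, 0.0, 1.1]
width: 0.6
```

Run:
```python
from workcell import readout, viewer,models
import cv2
for c in ['side','top','wrist']:
    im=viewer.get_image(c)['color'][:,:,::-1]
    if c=='side': im=cv2.resize(im[150:350,180:380],None,fx=3,fy=3)
    cv2.imwrite(f'pics/{c}3.png',im)
for c in ['side','wrist']: print([(x['position'],round(x['conf'],2)) for l in ['push_plate','pawl_grip'] for x in models.place_of(c,l)[:1]])
o=readout.get_obs();print(o['t'],o['ee_pos'],o['width'],o['ft_force'])
```

```text
[([586.4, -6.8, 89.5], 0.76), ([467.1, -130.1, 105.7], 0.68)]
[([588.6, -9.8, 91.7], 0.78), ([467.6, -129.5, 105.5], 0.75)]
6.075 [598.60750584  17.49988639 343.7676678 ] 0.6091934090848602 [-0.37532602 -0.32866796  0.13914708]
```

View pics/side3.png

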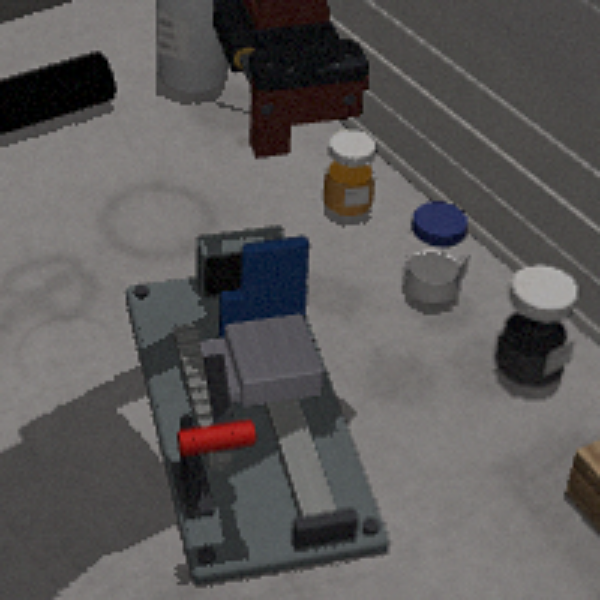

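View pics/wrist3.png

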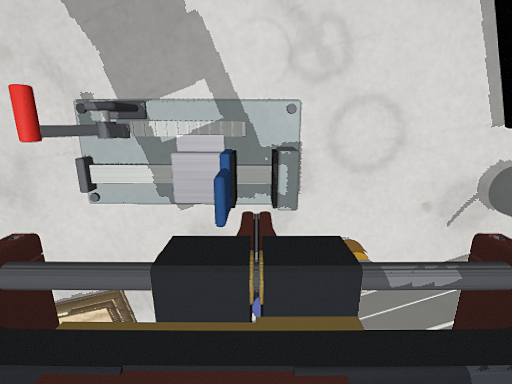

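>>> apply_moves([
  [[0, 0, -0.03, 0], [0, 0, -0.06, 0], [0, 0, -0.074, 0], [0, 0, -0.074, 0], [-0.002, -0.005, -0.074, 0], [-0.004, -0.011, -0.074, 0], [-0.006, -0.017, -0.074, 0], [-0.008, -0.023, -0.074, 0]],
])

```text
t: 7.08
ee_pos: [591.2, -5.2, 270.2]
orientation: [0.275, 1.552, -0.274]
ft_force: [-0.2, 1.7, 1.0]
width: 0.5
```

>>> apply_moves([
  [[-0.002, -0.006, 0, 0], [-0.004, -0.012, 0, 0], [-0.006, -0.018, 0, 0], [-0.009, -0.024, 0, 0], [-0.011, -0.03, 0, 0], [-0.011, -0.03, 0, 0]],
])

```text
t: 7.82
ee_pos: [579.8, -35.4, 269.5]
orientation: [0.275, 1.554, -0.275]
ft_force: [0.1, 0.5, 0.6]
width: 0.4
```

Run:
```python
from workcell import readout, viewer,models
import cv2
for c in ['side']:
    im=viewer.get_image(c)['color'][:,:,::-1]
    if c=='side': im=cv2.resize(im[150:350,180:380],None,fx=3,fy=3)
    cv2.imwrite(f'pics/{c}4.png',im)
o=readout.get_obs();print(o['t'],o['ee_pos'],o['width'],o['ft_force'])
```

```text
7.875 [579.82718544 -35.19274421 269.46991761] 0.5216797595178131 [-0.59324899  0.15131338 -0.80264238]
```

View pics/side4.png

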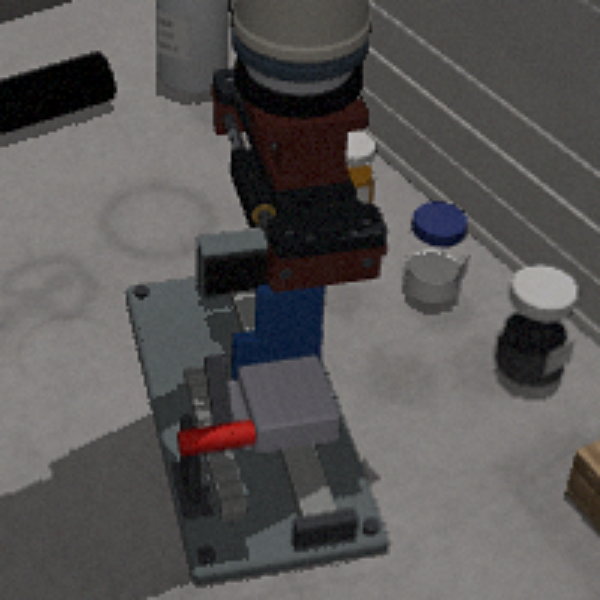

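>>> apply_moves([
  [[-0.001, -0.003, 0, 0], [-0.002, -0.006, 0, 0], [-0.003, -0.009, 0, 0], [-0.004, -0.012, 0, 0], [-0.005, -0.014, 0, 0], [-0.005, -0.014, 0, 0]],
])

```text
t: 8.62
ee_pos: [575.2, -49.2, 269.7]
orientation: [0.274, 1.553, -0.275]
ft_force: [-0.4, -0.8, 0.6]
width: 0.4
```

Run:
```python
from workcell import readout, viewer,models
import cv2
for c in ['side','top']:
    im=viewer.get_image(c)['color'][:,:,::-1]
    if c=='side': im=cv2.resize(im[150:350,180:380],None,fx=3,fy=3)
    cv2.imwrite(f'pics/{c}5.png',im)
o=readout.get_obs();print(o['t'],o['ee_pos'],o['width'],o['ft_force'])
```

```text
8.725 [575.29063671 -49.06037764 269.79450314] 0.5489790944375503 [-0.35263301  0.62762922  0.61209931]
```

View pics/side5.png

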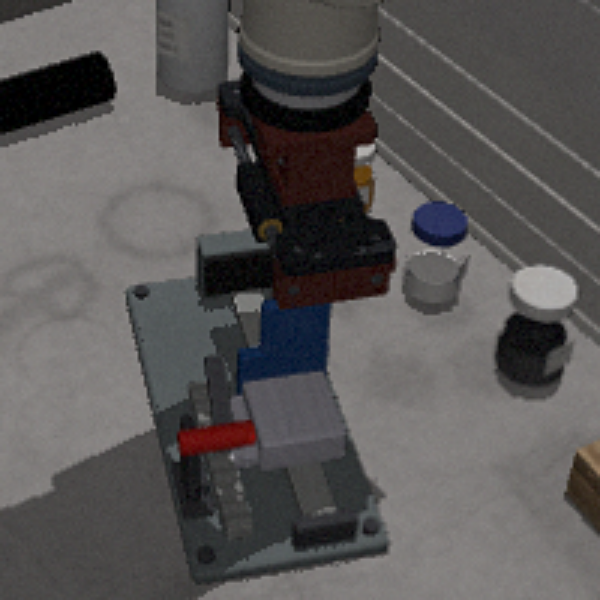

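>>> apply_moves([
  [[-0.001, -0.002, 0, 0], [-0.001, -0.004, 0, 0], [-0.002, -0.006, 0, 0], [-0.003, -0.008, 0, 0], [-0.004, -0.01, 0, 0], [-0.004, -0.012, 0, 0], [-0.005, -0.014, 0, 0], [-0.005, -0.014, 0, 0]],
])

```text
t: 9.72
ee_pos: [570.0, -63.1, 269.6]
orientation: [0.274, 1.554, -0.275]
ft_force: [-0.2, 0.3, 0.5]
width: 0.2
```

Run:
```python
from workcell import readout, viewer,models
import cv2
for c in ['side']:
    im=viewer.get_image(c)['color'][:,:,::-1]
    if c=='side': im=cv2.resize(im[150:350,180:380],None,fx=3,fy=3)
    cv2.imwrite(f'pics/{c}6.png',im)
o=readout.get_obs();print(o['t'],o['ee_pos'],o['width'],o['ft_force'])
```

```text
9.775 [569.97265045 -63.00985432 269.58119699] 0.3224520285007492 [ 0.12840787  0.88628737 -0.17268395]
```

View pics/side6.png

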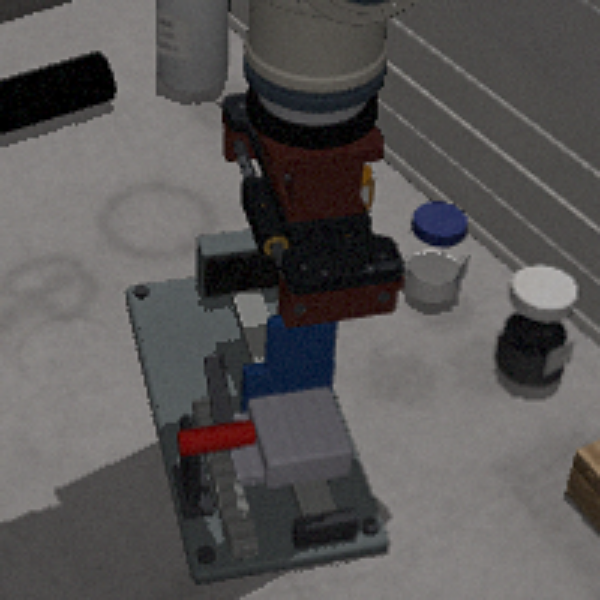

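>>> apply_moves([
  [[0, -0.001, 0, 0], [-0.001, -0.002, 0, 0], [-0.001, -0.003, 0, 0], [-0.001, -0.004, 0, 0], [-0.002, -0.005, 0, 0], [-0.002, -0.006, 0, 0], [-0.002, -0.007, 0, 0], [-0.002, -0.007, 0, 0]],
])

```text
t: 10.78
ee_pos: [568.1, -70.0, 269.7]
orientation: [0.274, 1.553, -0.275]
ft_force: [-0.1, 0.9, -1.2]
width: 0.4
```

>>> apply_moves([
  [[0, -0.001, 0, 0], [-0.001, -0.002, 0, 0], [-0.001, -0.003, 0, 0], [-0.001, -0.004, 0, 0], [-0.001, -0.004, 0, 0]],
])

```text
t: 11.4
ee_pos: [567.7, -72.1, 269.8]
orientation: [0.278, 1.552, -0.273]
ft_force: [3.0, 14.9, -0.8]
width: 0.8
```

Run:
```python
from workcell import readout, viewer,models
import cv2
for c in ['side']:
    im=viewer.get_image(c)['color'][:,:,::-1]
    if c=='side': im=cv2.resize(im[150:350,180:380],None,fx=3,fy=3)
    cv2.imwrite(f'pics/{c}7.png',im)
o=readout.get_obs();print(o['t'],o['ee_pos'],o['width'],o['ft_force'])
```

```text
11.45 [567.65210559 -72.11783796 269.76905426] 0.38099030173144616 [ 3.38827565 15.37343984 -0.94524522]
```

View pics/side7.png

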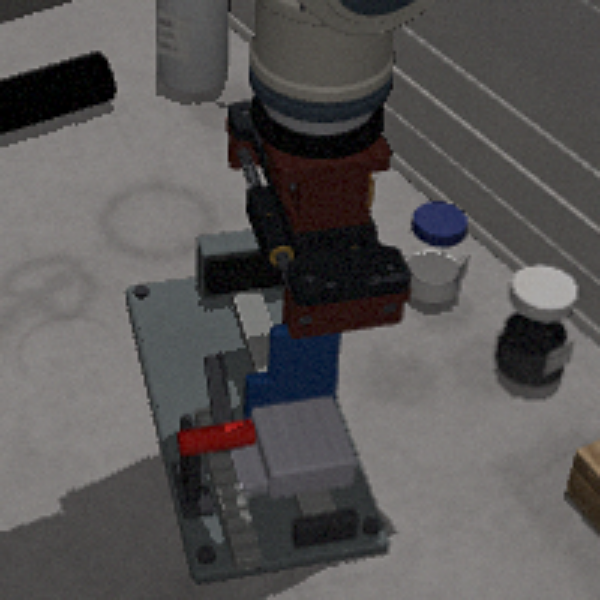

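>>> apply_moves([
  [[0, -0.001, 0, 0], [0, -0.001, 0, 0], [0.004, 0.012, 0, 0], [0.008, 0.024, 0, 0], [0.008, 0.024, 0.04, 0], [0.008, 0.024, 0.09, 0], [-0.02, 0.08, 0.12, 0], [-0.04, 0.135, 0.12, 0]],
])

```text
t: 12.45
ee_pos: [528.2, 59.6, 392.1]
orientation: [0.277, 1.548, -0.275]
ft_force: [1.0, 0.7, 1.0]
width: 0.5
```

>>> apply_moves([
  [[0, 0.06, 0, 0], [0, 0.1, 0, 0], [0, 0.1, 0, 0], [0, 0.1, 0, 0]],
])

```text
t: 12.95
ee_pos: [527.9, 158.8, 389.5]
orientation: [0.274, 1.553, -0.275]
ft_force: [-0.6, 0.4, 0.0]
width: 0.6
```

Run:
```python
from workcell import readout, viewer,models
from h import *
O=np.array([544.8,-45]);a=np.radians(-19.9);ex=np.array([np.cos(a),np.sin(a)]);ey=np.array([-ex[1],ex[0]])
for c in ['side','top']:
    im=viewer.get_image(c)['color'][:,:,::-1]
    for l in ['push_plate','pawl_grip','clamp','pipe_piece','orange_jar','blue_jar','black_jar']:
        for x in models.place_of(c,l)[:1]:
            d=np.array(x['position'])[:2]-O;print(c,l,np.round(x['position'],1),round(x['conf'],2),'clampxy',(d@ex).round(1),(d@ey).round(1))
    if c=='side': im=cv2.resize(im[215:350,210:320],None,fx=4.4,fy=4.4,interpolation=cv2.INTER_CUBIC)
    else: im=cv2.resize(im[165:270,250:385],None,fx=5.5,fy=5.5,interpolation=cv2.INTER_CUBIC)
    cv2.imwrite(f'pics/{c}8.png',im)
o=readout.get_obs();print(o['t'],o['ee_pos'],o['width'],o['ft_force'])
```

```text
side pawl_grip [ 469.1 -131.4  111.7] 0.71 clampxy -41.8 -107.0
side clamp [546.4 -48.7  -2.2] 0.75 clampxy 2.8 -2.9
side pipe_piece [538.5 336.4   3.3] 0.89 clampxy -135.7 356.5
side orange_jar [737.4  99.9   3. ] 0.9 clampxy 131.8 201.8
side blue_jar [730.7  -9.3   1. ] 0.79 clampxy 162.6 96.8
side black_jar [ 739.1 -113.8   -3.3] 0.98 clampxy 206.1 1.4
top push_plate [561.4 -82.   86.6] 0.72 clampxy 28.2 -29.1
top pawl_grip [ 462.3 -131.1  104.9] 0.58 clampxy -48.3 -109.0
top clamp [542.9 -42.7   0.7] 0.67 clampxy -2.6 1.5
top orange_jar [735.2  95.3   1.6] 0.58 clampxy 131.3 196.7
top blue_jar [ 7.344e+02 -1.580e+01 -3.000e-01] 0.57 clampxy 168.3 92.0
top black_jar [ 736.4 -112.5   -1.2] 0.83 clampxy 203.1 1.7
13.75 [527.96502638 159.02458251 389.58267064] 0.4943907516064412 [0.65778795 0.26295924 0.4407313 ]
```

View pics/side8.png

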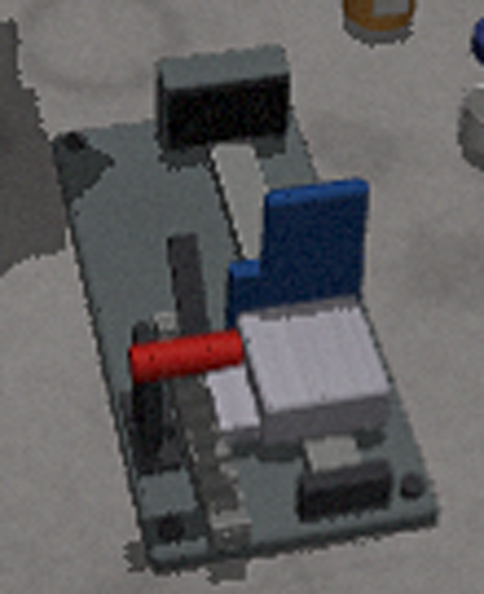

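View pics/top8.png

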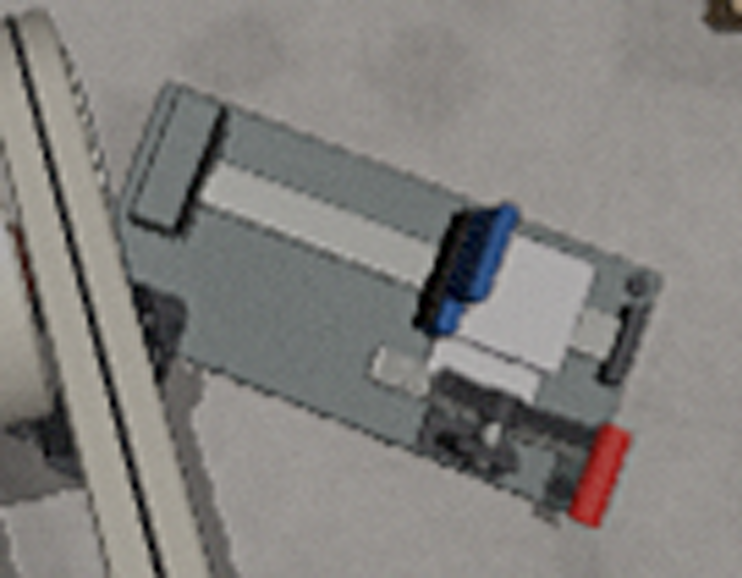

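Run:
```python
from workcell import viewer
from h import *
O=np.array([544.8,-45]);a=np.radians(-19.9);ex=np.array([np.cos(a),np.sin(a)]);ey=np.array([-ex[1],ex[0]])
im=viewer.get_image('top')
z=lambda x,y:(250+x/5.5-.4,165+y/5.5-.4)
def f(n,p,h):
    d=atz(im,z(*p),h)[:2]-O;print(n,p,h,(d@ex).round(1),(d@ey).round(1))
f('fixed face edge',(226,108),55);f('fixed face edge',(182,236),55)
f('mov rubber front',(460,212),60);f('mov rubber front',(418,322),60)
f('initial mov front',(306,152),60);f('initial',(265,265),60)
f('plate top now',(510,207),110);f('plate top init',(343,145),110)
f('jaw rear top',(594,268),68);f('jaw rear top',(560,372),68)
f('stop',(632,302),35);f('stop',(600,378),35)
f('stop',(632,302),20);f('stop',(600,378),20)
```

```text
fixed face edge (226, 108) 55 53.1 99.0
fixed face edge (182, 236) 55 -10.4 96.7
mov rubber front (460, 212) 60 46.4 -18.2
mov rubber front (418, 322) 60 -8.1 -17.7
initial mov front (306, 152) 60 46.6 57.5
initial (265, 265) 60 -9.3 56.6
plate top now (510, 207) 110 49.0 -28.8
plate top init (343, 145) 110 47.9 48.1
jaw rear top (594, 268) 68 43.5 -82.1
jaw rear top (560, 372) 68 -6.4 -83.7
stop (632, 302) 35 39.7 -112.3
stop (600, 378) 35 0.7 -110.3
stop (632, 302) 20 41.8 -116.4
stop (600, 378) 20 2.2 -114.4
```

Run:
```python
from workcell import workorder,readout
print(workorder.close_job(),readout.get_obs()['t'])
```

```text
the job is handed in; nothing more can be done
the job is handed in; nothing more can be done
```

I released the pawl first, then pushed the blue jaw back until it met a hard stop, moved the arm clear and handed the job in at about 14 s.

- **Pawl:** The red grip went over the top and stayed there. The networks put it at clamp y about -107 mm, against -106 mm expected for the released position.
- **Jaw:** It moved under about 2 N, with no catching, until the force rose to about 15 N. In the top picture the gap between the faces measures about 116 mm; fully open should be 117 mm. The jaw did not spring back when I let go.
- **Jars and pipe:** The networks found all three jars and the pipe within about 4 mm of where they started. The top camera did not report the pipe in the last look, but the side camera did.
- **Disagreements:**
  - The pictures still show about 30 mm between the rear of the jaw's top and the dark stop block. I took the jaw as fully open because of the face gap and the hard resistance. I did not repeat the push with more force.
  - The finger's position at the stop suggested the plate was about 7 mm further back than the camera showed, probably because the fingertips taper.
  - The side camera missed the push plate in the last look, so that plate position comes from the top camera alone.

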